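Switch off the instrument dryer and hold up its basket for inspection

TASK

The drying run is over: turn the dryer's rotary switch right round to off, then take the instrument basket by its handle, lift it straight up out of the well and hold it about 5 cm clear above the dryer, level and still, so that I can look the instruments over. Hold it there for a few seconds and finish while you are still holding it up; keep the instruments in the basket and leave the other things on the bench where they are.

Things in the scene. Friction and masses are not known exactly. Their poses are not given: they have to be found in the camera images.
- dryer: Top-loading instrument dryer, fixed to the bench: aluminium case with a white deck, 170 (x) x 350 (y) x 120 mm high. Origin: centre of its underside, on the bench; z up, y along its long side, -x its front. The well, an open steel pit 112 (x) x 190 (y) mm with a floor 50 mm above the bench (70 mm below the deck), is centred at y = +40 mm; the switch stands on the deck at y = -120 mm.
- well (a point): Centre of the well's mouth, level with the deck (120 mm above the bench); axes as the dryer's.
- switch (a joint): Angle of the dryer's rotary main switch (rad): 0 = on, 1.571 = off, with end stops at both. It starts on; the value grows anticlockwise seen from above, so switching off is a quarter turn anticlockwise. A spring snaps it over: let go past the half-way angle it runs on to the nearer end by itself; turning it takes at most about 0.06 N m. At off its pointer looks along the dryer's +x, at on along the dryer's -y (to the dryer's short end).
- switch_grip (a point): On the turning axis of the switch, in the middle of its grip bar, 25 mm above the deck; turns with the switch: x along the bar towards its pointer end, z up. The black grip bar is 46 mm long (x), 12 mm wide (y) and 26 mm high; its top is 36 mm above the deck, its foot, 10 mm above the deck, stands on a round disc of 44 mm diameter.
- basket: Steel wire basket, open at the top, standing loose in the well with about 8 mm play all round, 96 (x) x 174 (y) mm, walls 42 mm high, about 0.2 to 0.4 kg without the instruments. Origin: centre of its underside; z up, y along its long side. A rigid bail handle rises from the middles of its two short walls to a level bar along y, 115 mm above the underside.
- basket_handle (a point): Middle of the basket's handle bar, 115 mm above the basket's underside (45 mm above the deck at the start): a black round sleeve of 14 mm diameter and 84 mm length along y, free all round. Axes as the basket's.
- tweezers: Steel tweezers, 130 mm long along y, 14 mm wide, 7 mm high, lying loose in the basket along it. Origin: middle of the underside.
- mirror: Steel mouth mirror, a 7 mm handle with a 22 mm round head at +y, 141 mm long along y, lying loose in the basket. Origin: on the underside, 70 mm from the handle's end.
- scaler: Double-ended scaler, black 9 mm square handle and steel tips, 148 mm long along y, lying loose in the basket. Origin: middle of the underside.
- lid: Bystander: the dryer's flat aluminium lid, 130 (x) x 210 (y) x 10 mm with a black knob to 34 mm high, lying on the bench behind the dryer. Origin: centre of the underside.
- pink_basket: Bystander: pink perforated plastic basket with gauze rolls, 140 (x) x 90 (y) x 55 mm, on the bench beside one short end of the dryer. Origin: centre of the underside.
- jar: Bystander: amber glass jar with steel lid, 68 mm diameter, 85 mm high, on the bench beside the other short end of the dryer. Origin: centre of the underside.
- forceps: Bystander: steel tweezers, 150 mm long along y, 14 mm wide, 7 mm high, lying on the bench in front of the dryer, on the robot's side. Origin: middle of the underside.
There are look-alikes about, which are no part of the job. Of the things that look like the basket, the middle-sized one is meant. Leave any red look-alike of the mirror alone.

How it is judged (in metres and radians):
On the way, in this order (a step that is already met when the one before it is completed fails the run):
1. the switch is off (within 0.2 rad of its stop) while the basket still stands in the well (value of joint switch above 1.37 rad and z of basket in the frame of dryer below 0.06 m), for 0.2 s.
2. the basket hangs from the gripper above the well, clear of the dryer, level and still, for 2 s (z of basket in the frame of dryer above 0.15 m and horizontal distance between basket and well below 0.06 m and angle between basket's own z axis and vertical below 0.14 rad and linear speed of basket below 0.03 m/s and angular speed of basket below 0.2 rad/s and contact force between the fingers and basket above 1 N and contact force between basket and dryer below 0.05 N), for 2 s.
At the end, for the whole second after the job is handed in: Switch within 0.2 rad of off; gripper alone holds the basket, underside 30 to 120 mm above the deck, centre within 60 mm of the well's, tilt under 8 degrees, below 0.03 m/s and 0.2 rad/s; the three instruments lie in it; bystanders within 30 mm of where they stood (all of step 2 and value of joint switch above 1.37 rad and z of basket in the frame of dryer below 0.24 m and distance between each of tweezers, mirror, scaler and basket below 0.06 m and distance of each of lid, pink_basket, jar, forceps from where it was at the start of the episode below 0.03 m); the arm keeps its last pose, push and grip.
It fails at once if the basket is lifted while the dryer is still on (value of joint switch below 1.2 rad and z of basket in the frame of dryer above 0.07 m).
It fails at once if an instrument falls out of the basket (distance between any of tweezers, mirror, scaler and basket above 0.08 m).
It fails at once if the basket is tipped by more than 0.35 rad (angle between basket's own z axis and vertical above 0.35 rad).
It fails at once if a bystander is pushed by more than 30 mm or the jar is knocked over (distance of any of lid, pink_basket, jar, forceps from where it was at the start of the episode above 0.03 m or angle between jar's own z axis and vertical above 0.5 rad).
It also fails if it takes over 54 s, if anything falls off the work surface, if the arm or the gripper's body presses on something with over 40 N, if the wrist force passes 120 N, or if a joint passes its speed limit or range.

ROBOT

A 6-joint arm with a two-finger parallel gripper is mounted at the origin on the work surface. World frame = base frame: x ahead of the robot, y to its left, z up, the work surface at z = 0. Lengths are in m, angles in degrees, forces in N, time in s.
With the tool pointing down it reaches from about 0.425 to 1.125 m from the base axis. Payload 14.9 kg.
Tool frame: the origin (TCP) lies on the centre line of the jaws, within the pads' length; the fingertips stand 17 mm ahead of it and the grasp point (between the pads) lies 2 mm behind it; z points along the fingers, y is the direction in which the jaws open and shut (so a half turn about z gives the same grasp; the last joint's range is limited). The gripper opens to 91 mm and grips with 3 to 60 N. Pads are 32 mm wide; open, the fingers measure 118 mm over their backs; the gripper's body (76 mm by 178 mm) begins 60 mm behind the grasp point.
Start: joints at [66.618, 21.709, 99.362, -0, 58.929, -1.908], TCP at [0.256, 0.651, 0.231] pointing down, gripper open.
Joint ranges: [-158.91, 158.91], [-42.39, 125.64], [0.06, 152.35], [-60.88, 240.88], [17.5, 164.5], [-176.32, 176.32]. Speed limits (degrees/s): [108.29, 108.29, 136.94, 180, 180, 180].

INTERFACE

Orientations are given as a 3x3 rotation matrix whose columns are the frame's x, y, z axes.
In Python, from workcell import telemetry, eyes, order gives the robot as it stands.
- The arm moves only by the tool jog_arm, never from a script. Its argument "moves" is a list of rows, each a list of 2 entries, a list of its own where there are three numbers: the shift along the tool's x, y, z in mm, then the turn about the tool's z in degrees. A call has exactly 5 rows; each row is the pose to reach, as a shift and turn from the pose commanded when the call began, along the tool's axes at that moment; what a row does not reach only later rows make up. A row lasts 1/8 s, in which the tool goes at most 62.5 mm and 10.7 degrees, less where a joint would pass 70% of its speed; a pose out of reach is approached as far as the arm can. A call with a gripper value outside its range is refused whole. "gripper" is the gripper command: -1 is fully open, 1 is shut, values between are in proportion, set as the call begins (left out, the last holds). The fingers move at their own pace and stop on an object; the grip force is fixed at half the most. Time passes only in rows, so rows that repeat a pose let the fingers close, or fill a call up. It gives the time, the measured TCP pose, the force and the opening at its end, in the units of the state.
- telemetry.get_state(): the state, without advancing time (a new reading comes with each control period).
- eyes.camera(name): name is "scene" or "top" or "wrist"; returns the picture (400x640x3 uint8, red, green, blue); there is no depth.
- eyes.calibration(name): a dict with "fx", "fy", "cx", "cy" (pixels), "cam_to_world" (4x4, takes a point from camera to world coordinates). Camera axes: x right, y down, z forward; pixel columns grow to the right and rows downward; lengths in m; the calibration is good to about 2 mm. A picture is of the moment at which its call begins: read the wrist's pose just before it. calibration takes no time and is no camera call; for the wrist camera it gives the pose at the moment of the call.
- order.finish_job(): hands the job in, once; it reports no verdict.
The state is a dict: "time_s": time; "joint_pos": joint angles; "dq": joint speeds; "joint_torque": joint torques, N m; "eef_pos": TCP position; "tcp_rot": TCP orientation; "wrist_force": force on the tool from outside, world axes, zero at the start; "ft_torque": the same for the moment, N m; "finger_gap": finger opening in m.
Only numpy, scipy, OpenCV 4.12 (cv2) and the standard library are available. Lean on these libraries where they do the work, as an engineer would, in place of code of your own. Each camera call takes 0.05 s, during which the arm holds its last target.

## Working session

There is one attempt and no reset: what is moved stays moved. The work goes in short steps, Python scripts to look and compute and a tool call to move; the robot and the scene stay as the last step left them, time stands still between calls to the robot, and variables do not carry over. Pictures are saved under pics/ and viewed, and the job is handed in when it is done.

Besides the shell and the picture viewer there is one more tool, called after "Call:" as name(argument=value, ...) on one line, values as JSON. jog_arm: Moves the arm, as the interface text tells. Its arguments: {"type":"object","properties":{"moves":{"type":"array"},"gripper":{"type":"number"}},"required":["moves"]}

```bash
mkdir -p pics; python3 - <<'E'
from workcell import telemetry, eyes, order
import cv2,numpy as np
s=telemetry.get_state();print(s['time_s'],s['eef_pos'],np.round(s['tcp_rot'],3).tolist(),s['finger_gap'])
for n in ['scene','top','wrist']:
    c=eyes.calibration(n);np.savez(f'pics/{n}0.npz',K=[c['fx'],c['fy'],c['cx'],c['cy']],T=c['cam_to_world'])
    print(n,c['fx'],c['cx'],c['cy'],np.round(c['cam_to_world'],3).tolist())
    cv2.imwrite(f'pics/{n}0.png',eyes.camera(n)[...,::-1])
E
```

```text
0.0 [0.25611044 0.65106468 0.23028797] [[-0.931, 0.366, -0.0], [0.366, 0.931, -0.001], [0.0, -0.001, -1.0]] 0.09144050844545132
scene 390.09506423495424 321.1389895002908 205.75111028646992 [[0.748, 0.552, -0.367, 0.823], [0.663, -0.63, 0.405, -0.325], [-0.008, -0.546, -0.837, 0.85], [0.0, 0.0, 0.0, 1.0]]
top 415.43070933826954 316.3085891821482 203.98114165670802 [[0.027, -0.993, 0.111, 0.388], [-1.0, -0.025, 0.017, 0.011], [-0.014, -0.111, -0.994, 1.228], [0.0, 0.0, 0.0, 1.0]]
wrist 337.0377948244171 321.6742467523685 201.74801132878633 [[0.366, 0.891, 0.268, 0.179], [0.931, -0.351, -0.106, 0.682], [-0.0, 0.288, -0.958, 0.385], [0.0, 0.0, 0.0, 1.0]]
```

View pics/scene0.png

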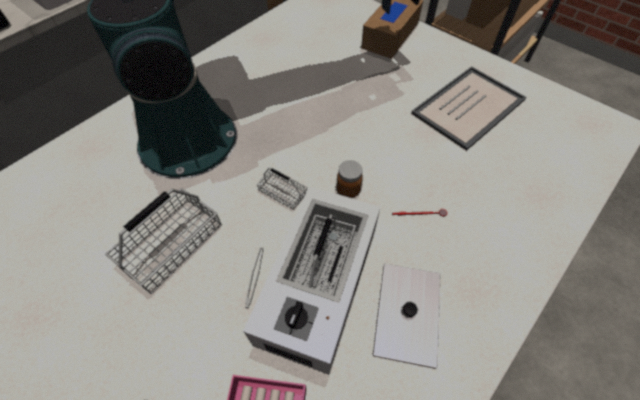

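View pics/top0.png

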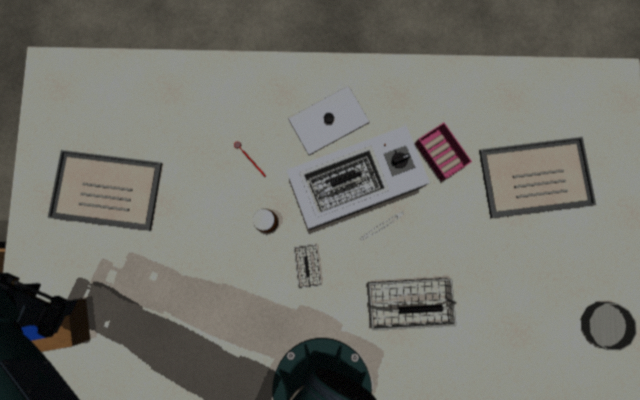

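View pics/wrist0.png

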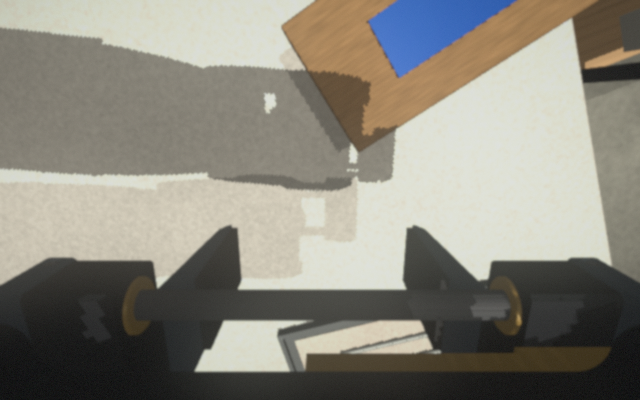

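Scene: the dryer carries a basket at scene (320,250) / top (345,182), with its switch at scene (296,317) / top (399,160). Baskets: large at top (410,303), small at top (308,265), and the one in the well is in between. The middle-sized one is therefore the one in the well. The red mirror at top (250,158) is left alone. Next I enlarge both views.

```bash
python3 - <<'E'
import cv2,numpy as np
a=cv2.imread('pics/top0.png')[120:235,280:480];b=cv2.imread('pics/scene0.png')[190:370,235:395]
cv2.imwrite('pics/top0c.png',cv2.resize(a,None,fx=4,fy=4,interpolation=cv2.INTER_CUBIC))
cv2.imwrite('pics/scene0c.png',cv2.resize(b,None,fx=3.3333,fy=3.3333,interpolation=cv2.INTER_CUBIC))
E
```

```text
(no output)
```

View pics/top0c.png

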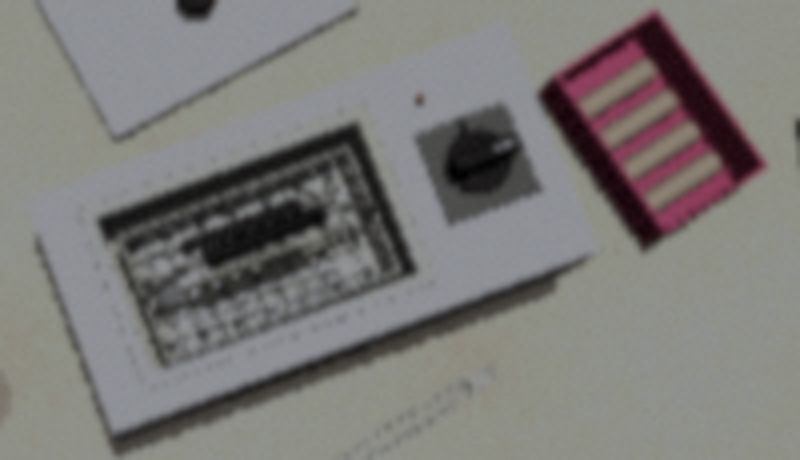

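View pics/scene0c.png

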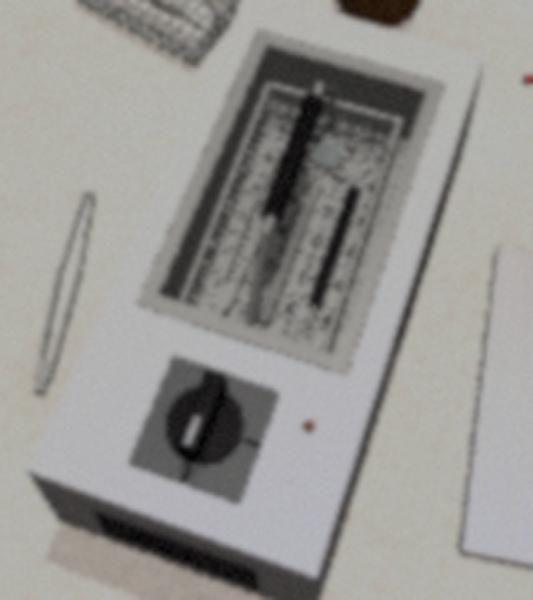

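```bash
cat > h.py <<'E'
import numpy as np
def ray(n,uv):
    d=np.load(n);fx,fy,cx,cy=d['K'];T=d['T'];uv=np.atleast_2d(uv).astype(float)
    r=np.c_[(uv[:,0]-cx)/fx,(uv[:,1]-cy)/fy,np.ones(len(uv))]@T[:3,:3].T
    return T[:3,3],r
def plane(n,uv,z):
    o,r=ray(n,uv);return o+r*((z-o[2])/r[:,2])[:,None]
def tri(n1,u1,n2,u2):
    o,a=ray(n1,u1);p,b=ray(n2,u2);a=a[0];b=b[0]
    k=np.linalg.lstsq(np.c_[a,-b],p-o,rcond=None)[0]
    x=o+a*k[0];y=p+b*k[1];return (x+y)/2,np.linalg.norm(x-y)
E
python3 - <<'E'
from h import *
t=lambda *a:np.array(a)/4+[280,120]; s=lambda *a:np.array(a)/3.3333+[235,190]
T='pics/top0.npz';S='pics/scene0.npz'
np.set_printoptions(precision=4,suppress=True)
print(plane(T,[t(38,190),t(505,25),t(595,250),t(115,432)],.12))
print(plane(S,[s(258,30),s(480,65),s(315,575),s(35,472)],.12))
print('handle T',plane(T,[t(200,250),t(325,213),t(263,232)],.165))
print('handle S',plane(S,[s(315,97),s(270,218),s(292,157)],.165))
print(tri(T,t(263,232),S,s(292,157)))
print('switch T',plane(T,[t(450,172),t(515,145),t(483,159)],.156))
print('switch S',plane(S,[s(215,378),s(190,452),s(203,415)],.156))
E
```

```text
[[ 0.6091  0.1054  0.12  ]
 [ 0.7313 -0.2101  0.12  ]
 [ 0.5771 -0.2708  0.12  ]
 [ 0.4464  0.0484  0.12  ]]
[[ 0.476   0.0284  0.12  ]
 [ 0.606   0.105   0.12  ]
 [ 0.7338 -0.2104  0.12  ]
 [ 0.582  -0.2724  0.12  ]]
handle T [[ 0.5632 -0.0047  0.165 ]
 [ 0.5894 -0.0851  0.165 ]
 [ 0.576  -0.0452  0.165 ]]
handle S [[ 0.5572 -0.0071  0.165 ]
 [ 0.5913 -0.0865  0.165 ]
 [ 0.5743 -0.0479  0.165 ]]
(array([ 0.5751, -0.0464,  0.1645]), np.float64(0.0030944966645203974))
switch T [[ 0.6204 -0.1673  0.156 ]
 [ 0.6394 -0.2096  0.156 ]
 [ 0.6295 -0.1888  0.156 ]]
switch S [[ 0.6303 -0.1751  0.156 ]
 [ 0.648  -0.2133  0.156 ]
 [ 0.6395 -0.1943  0.156 ]]
```

Deck corners from both views agree: dryer yaw ≈ 21.6°, handle ≈ (0.575, -0.046), switch ≈ (0.634, -0.193). I'll fly over towards the switch and check it with the wrist camera.

Call:
jog_arm(moves=[[[-40,-39,-20],0],[[-82,-80,-40],0],[[-124,-121,-60],0],[[-167,-163,-60],0],[[-210,-205,-60],0]])

```text
time_s: 0.78
eef_pos: [0.3771, 0.382, 0.2912]
tcp_rot: [[-0.931, 0.366, 0.0], [0.366, 0.931, 0.0], [-0.0, 0.001, -1.0]]
wrist_force: [0.4, -0.2, -0.2]
finger_gap: 0.091
```

Call:
jog_arm(moves=[[[-42,-41,0],0],[[-84,-82,0],0],[[-126,-123,0],0],[[-168,-164,0],0],[[-210,-205,0],0]])

```text
time_s: 1.4
eef_pos: [0.4974, 0.1142, 0.2911]
tcp_rot: [[-0.931, 0.366, 0.0], [0.366, 0.931, 0.0], [-0.0, 0.0, -1.0]]
wrist_force: [0.8, 0.7, 1.3]
finger_gap: 0.0915
```

Call:
jog_arm(moves=[[[-42,-41,0],9],[[-84,-82,0],18],[[-126,-123,0],28],[[-168,-164,0],37],[[-210,-205,0],47]])

```text
time_s: 2.02
eef_pos: [0.6178, -0.1535, 0.2908]
tcp_rot: [[-0.362, 0.932, -0.0], [0.932, 0.362, 0.0], [0.0, -0.0, -1.0]]
wrist_force: [0.8, 1.4, 0.5]
finger_gap: 0.0913
```

Call:
jog_arm(moves=[[[0,0,0],0],[[0,0,0],0],[[0,0,0],0],[[0,0,0],0],[[0,0,0],0]])

```text
time_s: 2.65
eef_pos: [0.6173, -0.1509, 0.2911]
tcp_rot: [[-0.368, 0.93, 0.0], [0.93, 0.368, -0.0], [-0.0, 0.0, -1.0]]
wrist_force: [-1.2, 0.2, -0.2]
finger_gap: 0.0911
```

```bash
cat > look.py <<'E'
import sys,cv2,numpy as np
from workcell import telemetry,eyes
k=sys.argv[1]
np.set_printoptions(precision=4,suppress=True)
s=telemetry.get_state();print(s['time_s'],np.array(s['eef_pos']),np.array(s['joint_pos']),s['finger_gap'],np.array(s['wrist_force']));print(np.array(s['tcp_rot']))
for n in sys.argv[2:]:
    c=eyes.calibration(n);np.savez(f'pics/{n}{k}.npz',K=[c['fx'],c['fy'],c['cx'],c['cy']],T=c['cam_to_world'])
    cv2.imwrite(f'pics/{n}{k}.png',eyes.camera(n)[...,::-1])
E
python3 look.py 1 wrist
```

```text
2.65 [ 0.6173 -0.1509  0.2911] [-15.841   12.2807 104.9794   0.0006  62.7286 -37.4219] 0.09105937728134408 [-1.158   0.2488 -0.1942]
[[-0.3678  0.9299  0.0002]
 [ 0.9299  0.3678 -0.    ]
 [-0.0001  0.0002 -1.    ]]
```

View pics/wrist1.png

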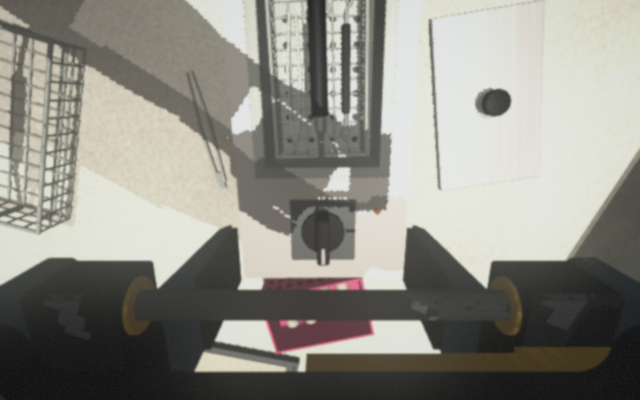

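```bash
python3 - <<'E'
import cv2
a=cv2.imread('pics/wrist1.png');cv2.imwrite('pics/w1c.png',cv2.resize(a[140:290,230:420],None,fx=4,fy=4,interpolation=cv2.INTER_CUBIC))
E
```

```text
(no output)
```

View pics/w1c.png

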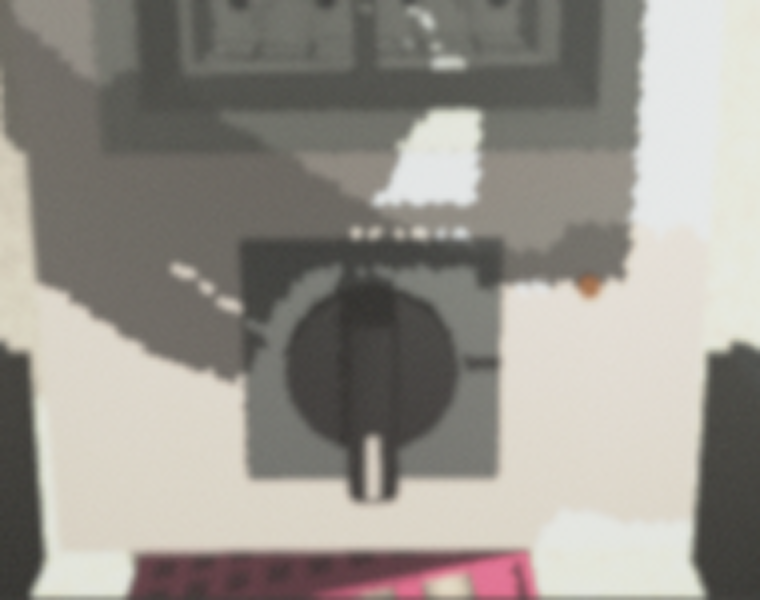

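```bash
python3 - <<'E'
from h import *
np.set_printoptions(precision=4,suppress=True)
W='pics/wrist1.npz'
w=lambda *a:np.array(a)/4+[230,140]
R=np.array([[-.3678,.9299,0],[.9299,.3678,0],[0,0,-1]]);t=np.array([.6173,-.1509,.2911])
for n,p,z in [('disc',w(373,363),.13),('bartop',w(373,412),.156),('tip',w(373,500),.156),('plateTL',w(240,238),.12),('plateBR',w(500,478),.12),('wellL',w(140,105),.12),('wellR',w(600,105),.12),('deckL',w(45,555),.12),('deckR',w(690,545),.12),('sleeve end',(317.5,116),.165),('sleeve top',(317,2),.165)]:
    q=plane(W,p,z)[0];print(n,q,'tool mm',R.T@(q-t)*1000)
E
```

```text
disc [ 0.634  -0.1899  0.13  ] tool mm [-42.4086   1.1564 161.1   ]
bartop [ 0.6346 -0.1917  0.156 ] tool mm [-44.3234   1.0328 135.1   ]
tip [ 0.6429 -0.2128  0.156 ] tool mm [-66.9846   1.0601 135.1   ]
plateTL [ 0.5919 -0.1746  0.12  ] tool mm [-12.6619 -32.2889 171.1   ]
plateBR [ 0.679  -0.2116  0.12  ] tool mm [-79.138  35.    171.1  ]
wellL [ 0.5576 -0.1517  0.12  ] tool mm [ 21.2051 -55.8019 171.1   ]
wellR [ 0.6621 -0.1104  0.12  ] tool mm [ 21.1818  56.599  171.1   ]
deckL [ 0.5735 -0.278   0.12  ] tool mm [-102.034   -87.4832  171.1   ]
deckR [ 0.7345 -0.2111  0.12  ] tool mm [-99.0674  86.8685 171.1   ]
sleeve end [ 0.5878 -0.0865  0.165 ] tool mm [ 70.7483  -3.7913 126.1   ]
sleeve top [ 0.5577 -0.0107  0.165 ] tool mm [152.3191  -3.8584 126.1   ]
```

The disc centre is at wrist (323,231) and the bar points to the bottom of the picture (on). Relative to the tool the switch is at (-44, 1) mm and the yaw is already aligned. The next move goes down onto it.

Call:
jog_arm(moves=[[[-44,1,10],0],[[-44,1,45],0],[[-44,1,80],0],[[-44,1,105],0],[[-44,1,120],0]], gripper=-0.3)

```text
time_s: 3.32
eef_pos: [0.6341, -0.1919, 0.1697]
tcp_rot: [[-0.367, 0.93, -0.001], [0.93, 0.367, 0.0], [0.001, -0.001, -1.0]]
wrist_force: [-0.6, 0.6, -0.1]
finger_gap: 0.0596
```

Call:
jog_arm(moves=[[[0,0,8],0],[[0,0,14],0],[[0,0,17],0],[[0,0,17],0],[[0,0,17],0]])

```text
time_s: 3.95
eef_pos: [0.6347, -0.1922, 0.1544]
tcp_rot: [[-0.367, 0.93, 0.001], [0.93, 0.367, -0.0], [-0.0, 0.0, -1.0]]
wrist_force: [0.4, 0.6, 0.5]
finger_gap: 0.0593
```

Call:
jog_arm(moves=[[[0,0,0],0],[[0,0,0],0],[[0,0,0],0],[[0,0,0],0],[[0,0,0],0]], gripper=1)

```text
time_s: 4.58
eef_pos: [0.6345, -0.1921, 0.1539]
tcp_rot: [[-0.367, 0.93, 0.0], [0.93, 0.367, 0.0], [-0.0, 0.0, -1.0]]
wrist_force: [-0.3, -0.4, 1.2]
finger_gap: 0.0122
```

Bar gripped (12.2 mm gap). Now the anticlockwise quarter turn (negative about the tool's z).

Call:
jog_arm(moves=[[[0,0,0],-9],[[0,0,0],-18],[[0,0,0],-27],[[0,0,0],-36],[[0,0,0],-45]])

```text
time_s: 5.2
eef_pos: [0.6339, -0.1926, 0.1539]
tcp_rot: [[-0.919, 0.393, -0.001], [0.393, 0.919, -0.001], [0.001, -0.001, -1.0]]
wrist_force: [-5.0, -5.9, 2.1]
finger_gap: 0.012
```

Call:
jog_arm(moves=[[[0,0,0],-9],[[0,0,0],-18],[[0,0,0],-27],[[0,0,0],-36],[[0,0,0],-45]])

```text
time_s: 5.82
eef_pos: [0.6339, -0.1935, 0.1539]
tcp_rot: [[-0.928, -0.372, -0.001], [-0.372, 0.928, -0.002], [0.002, -0.002, -1.0]]
wrist_force: [-4.7, -12.8, -0.7]
finger_gap: 0.0115
```

Call:
jog_arm(moves=[[[0,0,0],0],[[0,0,0],0],[[0,0,0],0],[[0,0,0],0],[[0,0,0],0]])

```text
time_s: 6.45
eef_pos: [0.6339, -0.1935, 0.1539]
tcp_rot: [[-0.93, -0.367, -0.001], [-0.367, 0.93, -0.002], [0.002, -0.002, -1.0]]
wrist_force: [-5.5, -12.4, 0.7]
finger_gap: 0.0119
```

Call:
jog_arm(moves=[[[0,0,0],0],[[0,0,0],0],[[0,0,0],0],[[0,0,0],0],[[0,0,0],0]], gripper=-0.3)

```text
time_s: 7.08
eef_pos: [0.6345, -0.192, 0.1539]
tcp_rot: [[-0.93, -0.367, -0.0], [-0.367, 0.93, 0.0], [0.0, 0.0, -1.0]]
wrist_force: [0.9, -0.7, 0.1]
finger_gap: 0.0578
```

Call:
jog_arm(moves=[[[0,0,-15],0],[[0,0,-45],0],[[0,0,-80],0],[[0,0,-115],0],[[0,0,-136],0]])

```text
time_s: 7.7
eef_pos: [0.635, -0.1922, 0.2928]
tcp_rot: [[-0.93, -0.367, 0.002], [-0.367, 0.93, -0.001], [-0.002, -0.002, -1.0]]
wrist_force: [0.2, 0.2, -0.8]
finger_gap: 0.0589
```

Call:
jog_arm(moves=[[[0,0,0],9],[[0,0,0],18],[[0,0,0],27],[[0,0,0],36],[[0,0,0],45]])

```text
time_s: 8.32
eef_pos: [0.6343, -0.192, 0.29]
tcp_rot: [[-0.915, 0.403, -0.0], [0.403, 0.915, 0.0], [0.0, -0.0, -1.0]]
wrist_force: [0.8, -0.1, 1.3]
finger_gap: 0.0592
```

Call:
jog_arm(moves=[[[0,0,0],9],[[0,0,0],18],[[0,0,0],27],[[0,0,0],36],[[0,0,0],45]])

```text
time_s: 8.95
eef_pos: [0.6343, -0.192, 0.29]
tcp_rot: [[-0.362, 0.932, -0.0], [0.932, 0.362, 0.0], [0.0, -0.0, -1.0]]
wrist_force: [0.2, -0.0, -0.1]
finger_gap: 0.0591
```

Call:
jog_arm(moves=[[[20,0,0],0],[[40,0,0],0],[[44,0,0],0],[[44,0,0],0],[[44,0,0],0]])

```text
time_s: 9.57
eef_pos: [0.6185, -0.1514, 0.29]
tcp_rot: [[-0.367, 0.93, 0.0], [0.93, 0.367, -0.0], [-0.0, 0.0, -1.0]]
wrist_force: [-0.7, 0.1, -0.5]
finger_gap: 0.0595
```

```bash
python3 look.py 2 wrist scene
```

```text
9.575 [ 0.6185 -0.1514  0.29  ] [-15.8466  12.4604 104.8788  -0.0023  62.6478 -37.3956] 0.05949045161966812 [-0.6767  0.1036 -0.4568]
[[-0.3673  0.9301  0.0002]
 [ 0.9301  0.3673 -0.0001]
 [-0.0002  0.0002 -1.    ]]
```

View pics/wrist2.png

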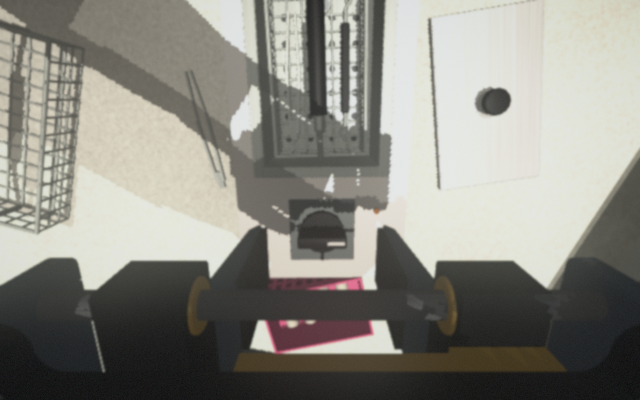

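View pics/scene2.png

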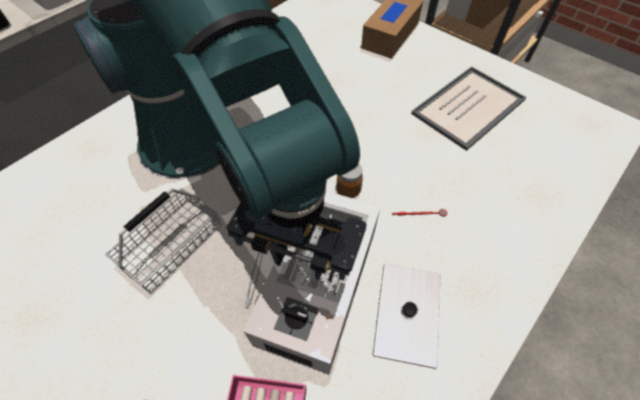

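The wrist view shows the pointer mark at (336,243), pointing right along the dryer's +x, so the switch is off. Next I move over the handle and look again.

Call:
jog_arm(moves=[[[40,-2,0],0],[[80,-4,0],0],[[110,-5,10],0],[[113,-5,40],0],[[113,-5,60],0]])

```text
time_s: 10.3
eef_pos: [0.5719, -0.0478, 0.2288]
tcp_rot: [[-0.367, 0.93, -0.001], [0.93, 0.367, 0.0], [0.0, -0.001, -1.0]]
wrist_force: [1.0, -0.4, -0.1]
finger_gap: 0.0593
```

Call:
jog_arm(moves=[[[0,0,0],0],[[0,0,0],0],[[0,0,0],0],[[0,0,0],0],[[0,0,0],0]])

```text
time_s: 10.92
eef_pos: [0.5723, -0.0479, 0.2302]
tcp_rot: [[-0.367, 0.93, 0.0], [0.93, 0.367, -0.0], [-0.0, 0.0, -1.0]]
wrist_force: [0.3, 0.7, -0.8]
finger_gap: 0.0594
```

```bash
python3 look.py 3 wrist
```

```text
10.925 [ 0.5723 -0.0479  0.2302] [ -7.1116  10.5303 114.1444   0.0009  55.2991 -28.6343] 0.05940436703224837 [ 0.321  0.739 -0.815]
[[-0.3669  0.9303  0.0005]
 [ 0.9303  0.3669 -0.    ]
 [-0.0002  0.0004 -1.    ]]
```

View pics/wrist3.png

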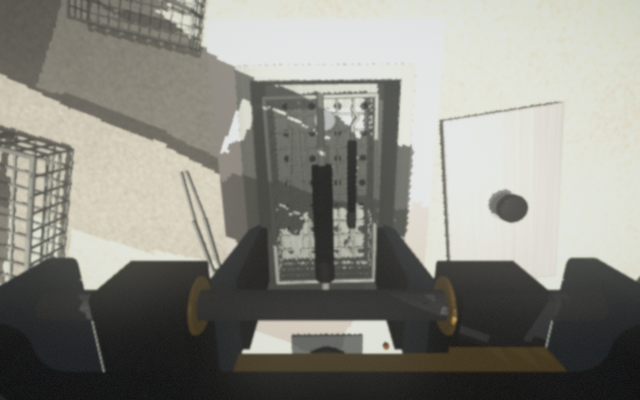

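```bash
python3 - <<'E'
from h import *
np.set_printoptions(precision=4,suppress=True)
W='pics/wrist3.npz'
R=np.array([[-.3669,.9303,0],[.9303,.3669,0],[0,0,-1]]);t=np.array([.5723,-.0479,.2302])
for p in [(321.5,165),(324.5,282),(323,223)]:
    q=plane(W,p,.165)[0];print(q,R.T@(q-t)*1000)
E
```

```text
[ 0.5564 -0.009   0.165 ] [42.0332 -0.5415 65.2   ]
[ 0.5902 -0.0888  0.165 ] [-44.6418   1.6285  65.2   ]
[ 0.5722 -0.0464  0.165 ] [ 1.3684  0.4855 65.2   ]
```

The sleeve runs from wrist (322,165) to (325,282), centred within about 1.5 mm of the tool axis. I go down, grip, then lift.

Call:
jog_arm(moves=[[[-1,0,20],0],[[-1,0,40],0],[[-1,0,55],0],[[-1,0,64],1],[[-1,0,66],1]])

```text
time_s: 11.6
eef_pos: [0.5724, -0.0488, 0.1632]
tcp_rot: [[-0.35, 0.937, -0.001], [0.937, 0.35, 0.0], [0.0, -0.001, -1.0]]
wrist_force: [-0.4, -0.2, 0.3]
finger_gap: 0.0592
```

Call:
jog_arm(moves=[[[0,0,0],0],[[0,0,0],0],[[0,0,0],0],[[0,0,0],0],[[0,0,0],0]], gripper=1)

```text
time_s: 12.22
eef_pos: [0.5728, -0.0488, 0.1641]
tcp_rot: [[-0.351, 0.936, 0.001], [0.936, 0.351, -0.0], [-0.0, 0.001, -1.0]]
wrist_force: [0.7, -0.4, -4.4]
finger_gap: 0.0135
```

Call:
jog_arm(moves=[[[0,0,-1],0],[[0,0,-2],0],[[0,0,-4],0],[[0,0,-6],0],[[0,0,-8],0]])

```text
time_s: 12.85
eef_pos: [0.5726, -0.0488, 0.1721]
tcp_rot: [[-0.351, 0.937, 0.0], [0.937, 0.351, -0.0], [-0.0, 0.0, -1.0]]
wrist_force: [0.6, -0.3, -4.8]
finger_gap: 0.0133
```

```bash
python3 look.py 4 wrist scene
```

```text
12.85 [ 0.5726 -0.0488  0.1721] [ -7.1944  15.1564 115.634   -0.0005  49.206  -27.721 ] 0.013296226391767712 [ 0.5898 -0.2756 -4.8252]
[[-0.3506  0.9365  0.0001]
 [ 0.9365  0.3506 -0.    ]
 [-0.      0.0001 -1.    ]]
```

View pics/wrist4.png

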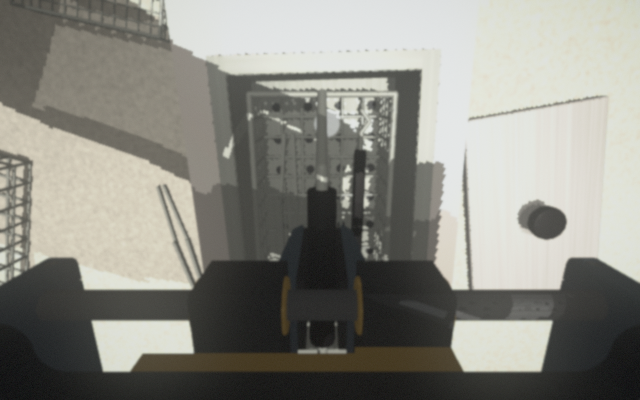

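The grip holds on the sleeve and carries about 4.8 N. The basket sits centred in the well (left gap 228–248, right gap 398–420 px). I lift it straight up.

Call:
jog_arm(moves=[[[0,0,-4],0],[[0,0,-9],0],[[0,0,-15],0],[[0,0,-22],0],[[0,0,-29],0]])

```text
time_s: 13.58
eef_pos: [0.5726, -0.0488, 0.2015]
tcp_rot: [[-0.351, 0.937, 0.0], [0.937, 0.351, -0.0], [-0.0, 0.0, -1.0]]
wrist_force: [0.1, 0.5, -4.3]
finger_gap: 0.0132
```

Call:
jog_arm(moves=[[[0,0,-8],0],[[0,0,-16],0],[[0,0,-24],0],[[0,0,-32],0],[[0,0,-40],0]])

```text
time_s: 14.2
eef_pos: [0.5726, -0.0488, 0.2415]
tcp_rot: [[-0.351, 0.937, 0.0], [0.937, 0.351, 0.0], [-0.0, 0.0, -1.0]]
wrist_force: [-0.1, -0.8, -4.5]
finger_gap: 0.0131
```

Call:
jog_arm(moves=[[[0,0,-8],0],[[0,0,-16],0],[[0,0,-24],0],[[0,0,-32],0],[[0,0,-37],0]])

```text
time_s: 14.82
eef_pos: [0.5727, -0.0488, 0.2785]
tcp_rot: [[-0.351, 0.937, 0.0], [0.937, 0.351, -0.0], [-0.0, 0.0, -1.0]]
wrist_force: [-0.8, 0.4, -5.1]
finger_gap: 0.0136
```

Call:
jog_arm(moves=[[[0,0,-4],0],[[0,0,-6],0],[[0,0,-7],0],[[0,0,-8],0],[[0,0,-8],0]])

```text
time_s: 15.45
eef_pos: [0.5726, -0.0488, 0.2859]
tcp_rot: [[-0.351, 0.937, -0.0], [0.937, 0.351, -0.0], [0.0, -0.0, -1.0]]
wrist_force: [0.2, 0.9, -4.3]
finger_gap: 0.0137
```

```bash
python3 look.py 5 wrist scene top
```

```text
15.45 [ 0.5726 -0.0488  0.2859] [ -7.1957   6.7826 112.0377  -0.0017  61.1842 -27.7215] 0.013747755731234818 [ 0.1786  0.89   -4.3051]
[[-0.3506  0.9365 -0.0001]
 [ 0.9365  0.3506 -0.    ]
 [ 0.     -0.0001 -1.    ]]
```

View pics/wrist5.png

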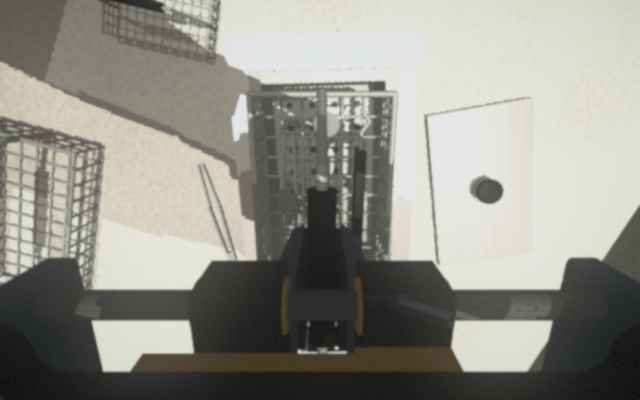

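View pics/scene5.png

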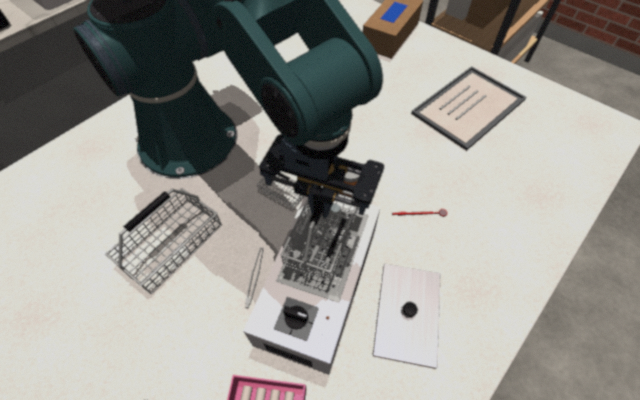

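The basket is up (underside ≈ 0.172 m, about 52 mm above the deck). Its rim sits at the same wrist pixels as before the lift (248–398, row 92), so it has neither slipped nor tilted. The switch is still off at scene (296,315). I'll hold for a few seconds.

Call:
jog_arm(moves=[[[0,0,0],0],[[0,0,0],0],[[0,0,0],0],[[0,0,0],0],[[0,0,0],0]])

```text
time_s: 16.23
eef_pos: [0.5726, -0.0488, 0.286]
tcp_rot: [[-0.351, 0.937, 0.0], [0.937, 0.351, -0.0], [-0.0, 0.0, -1.0]]
wrist_force: [-0.3, 0.9, -4.1]
finger_gap: 0.0136
```

Call:
jog_arm(moves=[[[0,0,0],0],[[0,0,0],0],[[0,0,0],0],[[0,0,0],0],[[0,0,0],0]])

```text
time_s: 16.85
eef_pos: [0.5726, -0.0488, 0.2859]
tcp_rot: [[-0.351, 0.937, -0.0], [0.937, 0.351, 0.0], [0.0, -0.0, -1.0]]
wrist_force: [0.1, 0.4, -4.4]
finger_gap: 0.0133
```

Call:
jog_arm(moves=[[[0,0,0],0],[[0,0,0],0],[[0,0,0],0],[[0,0,0],0],[[0,0,0],0]])

```text
time_s: 17.48
eef_pos: [0.5726, -0.0488, 0.286]
tcp_rot: [[-0.351, 0.937, 0.0], [0.937, 0.351, -0.0], [-0.0, 0.0, -1.0]]
wrist_force: [-0.5, -0.1, -3.7]
finger_gap: 0.0132
```

Call:
jog_arm(moves=[[[0,0,0],0],[[0,0,0],0],[[0,0,0],0],[[0,0,0],0],[[0,0,0],0]])

```text
time_s: 18.1
eef_pos: [0.5726, -0.0488, 0.2859]
tcp_rot: [[-0.351, 0.937, -0.0], [0.937, 0.351, -0.0], [-0.0, -0.0, -1.0]]
wrist_force: [0.4, 0.1, -5.2]
finger_gap: 0.0131
```

Call:
jog_arm(moves=[[[0,0,0],0],[[0,0,0],0],[[0,0,0],0],[[0,0,0],0],[[0,0,0],0]])

```text
time_s: 18.73
eef_pos: [0.5726, -0.0488, 0.2859]
tcp_rot: [[-0.351, 0.937, -0.0], [0.937, 0.351, 0.0], [0.0, -0.0, -1.0]]
wrist_force: [-0.5, -0.3, -3.9]
finger_gap: 0.0134
```

Call:
jog_arm(moves=[[[0,0,0],0],[[0,0,0],0],[[0,0,0],0],[[0,0,0],0],[[0,0,0],0]])

```text
time_s: 19.35
eef_pos: [0.5726, -0.0488, 0.2859]
tcp_rot: [[-0.351, 0.937, -0.0], [0.937, 0.351, -0.0], [-0.0, -0.0, -1.0]]
wrist_force: [-0.1, -0.2, -5.1]
finger_gap: 0.0132
```

```bash
python3 look.py 6 wrist scene; python3 - <<'E'
import cv2,numpy as np
a=cv2.imread('pics/scene6.png')[130:370,220:400];b=cv2.imread('pics/wrist6.png')[60:300,200:440]
cv2.imwrite('pics/c6.png',cv2.resize(np.hstack([a,b]),None,fx=1.9,fy=1.9,interpolation=cv2.INTER_CUBIC))
print(np.abs(cv2.imread('pics/wrist6.png').astype(int)-cv2.imread('pics/wrist5.png'))[60:260,230:420].mean())
E
```

```text
19.35 [ 0.5726 -0.0488  0.2859] [ -7.1946   6.7809 112.0356  -0.0019  61.1853 -27.7201] 0.013192548604299274 [-0.0709 -0.1751 -5.1444]
[[-0.3506  0.9365 -0.    ]
 [ 0.9365  0.3506 -0.    ]
 [-0.     -0.     -1.    ]]
1.0783508771929824
```

View pics/c6.png

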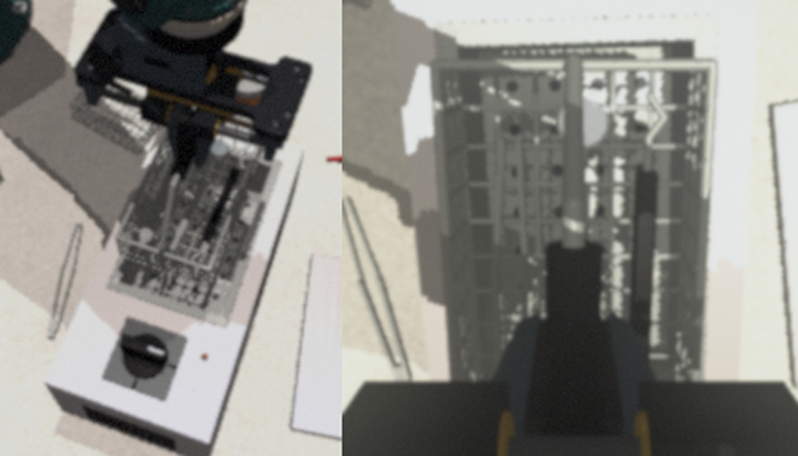

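The basket hangs level and still (the wrist picture changed only by noise over 3.9 s). The instruments are in it, the switch pointer is at off, and the bystanders are where they were. I'm handing in.

```bash
python3 -c "
from workcell import order
print(order.finish_job())"
```

```text
the job is handed in; nothing more can be done
None
```

I turned the switch anticlockwise to off, then lifted the basket in the well, the middle-sized of the three, straight up by its handle. I handed the job in at about 19.4 s while still holding it up.

- **Switch:** the pictures show its pointer along the dryer's +x (off), both before the lift and during the hold.
- **Basket:** by the arm's travel, its underside is about 52 mm above the deck, over the well. The wrist pictures at the start and end of the roughly 4 s hold differ only by noise, and the rim looks level. The wrist carries about 4 to 5 N, and the fingers are stopped on the handle sleeve at a 13 mm gap.
- **Instruments:** the scaler and the mirror head are visible in the basket. The tweezers are mostly hidden by the handle and gripper, but nothing is lying outside.
- **Bystanders:** the lid, forceps, jar and pink basket look unmoved in the scene pictures. I judged this by eye and did not measure it.

No check failed. The first estimates of the switch and handle positions differed by up to about 1 cm between cameras, so I went by the close-up wrist views.

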